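# Seat the vial block in the shaker's pocket and swing the keeper over it

### The arm

A 7-joint arm with a two-finger parallel gripper is mounted at the origin on a cart in front of the work surface, level with it; the furniture and walls round the work are solid. World frame = base frame: x ahead of the robot, y to its left, z up, the work surface at z = 0. Lengths are in m, angles in rad, forces in N, time in s.
With the tool pointing down it reaches from about 0.425 to 0.925 m from the base axis. Payload 6.8 kg.
Tool frame: the origin (TCP) lies at the very end of the fingers, on their centre line; the grasp point (between the pads) lies 19 mm behind it; z points along the fingers, y is the line along which they close (so a half turn about z gives the same grasp; the last joint's range is limited). The gripper opens to 85 mm and grips with 20 to 120 N. Pads are 22 mm wide; open, the fingers measure 114 mm over their backs; the gripper's body (76 mm by 85 mm) begins 54 mm behind the grasp point. The pads swing forward as they close: fully open they stand 13 mm farther back than shut.
Start: joints at [1.002, 0.477, 0.022, 1.555, -0.011, 1.109, -0.083], TCP at [0.3, -0.605, 0.231] pointing down, gripper open.
Joint ranges: [-2.96, 2.96], [-0.34, 2.1], [-1.41, 1.46], [0.24, 2.44], [-1.37, 4.51], [0.17, 1.92], [-2.96, 2.96]. Speed limits (rad/s): [2.39, 2.39, 3.14, 3.14, 3.14, 3.14, 3.14].

### API

Orientations are given as a unit quaternion [w, x, y, z].
In Python, from station import bot gives the robot as it stands. The module is installed in compiled form; this text tells all that it offers.
- The arm moves only by the shell command python3 -m jog 'ROWS' [OPENING] [FORCE]. ROWS is JSON, a list of rows, each a list of 4 numbers: the shift along the tool's x, y, z in cm, then the turn about the tool's z in rad. In form: [[x, y, z, spin], ...]. A call has 1 to 20 rows; each row is the pose to reach, as a shift and turn from the pose commanded when the call began, along the tool's axes at that moment; what a row does not reach only later rows make up. A row lasts 1/12 s, in which the tool goes at most 41.7 mm and 7.16 degrees, less where a joint would pass 70% of its speed; a pose out of reach is approached as far as the arm can. A call with a gripper value outside its range is refused whole. OPENING is the closure, from -1 (fully open) to 1 (shut), set as the call begins (- or left out, the last holds). The fingers move at their own pace and stop on an object; FORCE is the grip in N (left out, the last holds). Time passes only in rows, so rows that repeat a pose let the fingers close. It gives the time, the measured TCP pose, the force, the opening and the grip force at its end, in the units of the state.
- bot.get_obs(): the state, without advancing time (a new reading comes with each control period).
- bot.read_camera(name): name is "side" or "top" or "wrist"; returns a dict with "pixels" (400x640x3 uint8, red, green, blue), "depth" (400x640 float32, m along the optical axis (not along the pixel's ray), 0 where there is no reading), "fovy" (degrees; the focal length in pixels is half the picture's height over the tangent of half this angle, whatever the lens; pixels are square), "cx", "cy" (the principal point, pixels), "pose" (4x4, takes a point from camera to world coordinates). Camera axes: x right, y down, z forward; pixel columns grow to the right and rows downward; lengths in m; the calibration is good to about 2 mm. A picture is of the moment at which its call begins.
- bot.hand_in(): hands the job in; it is judged then, once.
The state is a dict: "t": time; "q": joint angles; "joint_vel": joint speeds; "joint_torque": joint torques, N m; "eef_pos": TCP position; "tool_rot": TCP orientation; "contact_force": force on the tool from outside, world axes, zero at the start; "torque": the same for the moment, N m; "gripper_width": opening from 0.0 (shut) to 1.0 (fully open); "grasp_force": force on a finger pad.
Only numpy, scipy, OpenCV 4.12 (cv2) and the standard library are available. Lean on these libraries where they do the work, as an engineer would, in place of code of your own. Each camera call takes 0.05 s, during which the arm holds its last target. There are 200 camera calls.

### The job

Fit the loose blue vial block to the shaker: set it down lightly on the platform's flat rim, at the end away from the keeper, and slide it along until you feel it drop into the shallow pocket; the platform has stopped anywhere in its stroke, so feel for the pocket. Only when the block lies fully home and level, swing the keeper (the black arm with the red knob) over it, up to its stop; do not shove the block with the keeper. Use light forces only, and leave the things round about where they stand.

Things in the scene. Friction and masses are not known exactly. Their poses are not given: they have to be found in the camera images.
- shaker: Shaker: a fixed white box, 160 mm deep (x) and 220 mm wide (y), its front edge at x -85 mm. Origin on the worktop under it; x to its back, y along the platform's stroke, z up. Controls on top along the front (x -85 to -40 mm, up to z 60 mm; not used). On it slides an aluminium platform, 91 mm (x) by 167 mm (y). Do not load shaker or platform with more than 30 N.
- pocket_mid (a point): Point fixed to the shaker (x +18, y 0, z +64 mm in its frame; same axes): where the centre of the pocket's floor would be at mid stroke. The platform has stopped at an unknown place up to 12 mm to either side along y; that is not measured but can be seen and felt. The braked drive holds it there, so it does not give when pushed.
- rim_mid (a point): Point 4 mm above pocket_mid: height of the flat rim. The pocket in the platform is 63 mm (x) by 103 mm (y), 4 mm deep. Its rim is a bare flat land 34 mm broad on the -y side (away from the keeper), 30 mm on the +y side, and 14 mm broad along the two long sides, cut away there to the floor's height over the middle 40 mm.
- pillar_mid (a point): Point on the axis of the keeper's upright pillar (16 mm thick) when the platform is at mid stroke: shaker frame x +18, y +68.5, z +90 mm (the pillar's top). The pillar rides on the platform, always 68.5 mm from the pocket's centre along +y, so it is off this point by as much as the pocket is off pocket_mid.
- keeper (a joint): Keeper: black arm on the pillar, z 90 to 96 mm, 13 mm wide, 30 mm long; upright at 22 mm from the axis a red knob, 11 mm thick, top at z 113 mm. In rad: 0 = its stop, arm along the shaker's -y over the end of a seated block (2 mm above it; it strikes a block not home); grows as it swings to the front (1.57: along -x; stop at 2.0). Stays where left, turns with about 2 N at the knob.
- block: The vial block, solid, blue, 60 mm (x) by 100 mm (y) by 24 mm high, with 12 round bores in its top, 0.25 to 0.4 kg, lying on the worktop. Origin: centre of its underside; z up. Take it across its 60 mm width. Either way round it fits the pocket, with 1.5 mm of play on each side. Do not press it on the shaker with more than 30 N.
- wash_bottle: Wash bottle with a red head, 67 mm wide, 170 mm high, loose; origin: centre of its underside. Leave alone.
- beaker: Small plastic beaker, 50 mm wide, 58 mm high, loose; origin: centre of its underside. Leave alone.
- bench_timer: White bench timer, 50 x 60 x 16 mm, lying loose; origin: centre of its underside. Leave alone.
- sample_vial: Small vial with a cap, 16 mm wide, 52 mm high, loose; origin: centre of its underside. Leave alone.

How it is judged:
By the outcome, as a careful person would: the job done as asked, in the order asked, and still so for the second after the job is handed in, with the robot touching nothing.
It also fails if it takes over 72 s, if anything falls off the work surface, if the arm or the gripper's body presses on something with over 40 N, if the wrist force passes 120 N, or if a joint passes its speed limit or range.

## Working session

There is one attempt and no reset: what is moved stays moved. The work goes in short steps, Python scripts to look and compute and a shell command to move; the robot and the scene stay as the last step left them, time stands still between calls to the robot, and variables do not carry over. Pictures are saved under pics/ and viewed, at most 10 in all, crops included, and the job is handed in when it is done.

```bash
mkdir -p pics; cat > h.py <<'E'
import numpy as np, cv2
from station import bot
def cam(n,save=None):
    c=bot.read_camera(n)
    if save: cv2.imwrite(f'pics/{save}.png',c['pixels'][:,:,::-1])
    d=c['depth']; f=200/np.tan(np.radians(c['fovy'])/2)
    v,u=np.mgrid[0:400,0:640]
    P=np.stack([(u-c['cx'])/f*d,(v-c['cy'])/f*d,d],-1)
    W=P@c['pose'][:3,:3].T+c['pose'][:3,3]
    W[d==0]=np.nan
    return c,W
E
python3 - <<'E'
from h import *
o=bot.get_obs(); print({k:np.round(v,3) for k,v in o.items()})
for n in ('top','side'):
    c,W=cam(n,n+'0'); print(n,c['fovy'],np.round(c['pose'],3).tolist()); np.save(n+'W.npy',W)
    np.save(n+'P.npy',c['pixels'])
E
```

```text
{'t': np.float64(0.0), 'q': array([ 1.002,  0.478,  0.022,  1.556, -0.011,  1.109, -0.083]), 'joint_vel': array([ 0.001,  0.   ,  0.   , -0.001,  0.001, -0.001,  0.001]), 'joint_torque': array([ 0.0000e+00, -5.9647e+01,  1.6080e+00, -2.8121e+01,  1.3000e-02,
        9.0000e-03,  0.0000e+00]), 'eef_pos': array([ 0.3  , -0.604,  0.23 ]), 'tool_rot': array([-0.001,  0.974,  0.228, -0.   ]), 'contact_force': array([ 0.068, -0.168,  0.02 ]), 'torque': array([ 0.015,  0.005, -0.002]), 'grasp_force': np.float64(0.0), 'gripper_width': np.float64(0.999)}
top 52.24698159045318 [[-0.004, -0.982, 0.189, 0.295], [-1.0, 0.01, 0.027, -0.004], [-0.028, -0.189, -0.982, 1.119], [0.0, 0.0, 0.0, 1.0]]
side 45.63309672957132 [[-0.866, -0.273, 0.419, -0.071], [-0.5, 0.506, -0.703, 0.975], [-0.021, -0.818, -0.575, 0.895], [0.0, 0.0, 0.0, 1.0]]
```

View pics/top0.png

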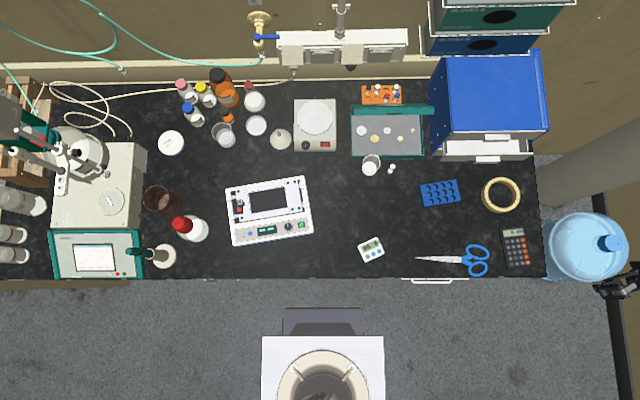

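View pics/side0.png

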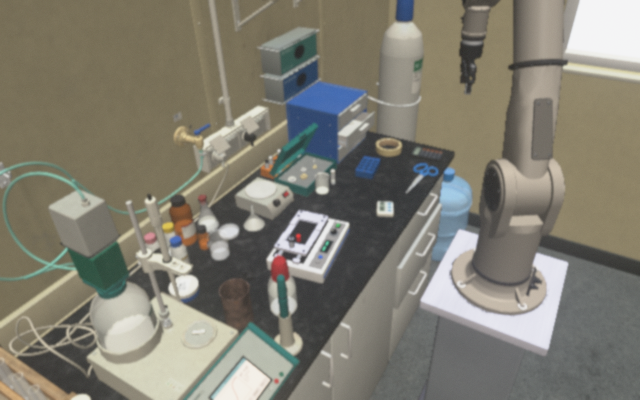

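The top picture shows the block at (440,193), the shaker at (268,210) with keeper pillar/knob on its left near (238,205), the wash bottle at (190,228), the beaker at (371,165) and vial at (391,170), and the timer at (371,249). The side view agrees: the keeper's red knob is at the left end.

```bash
python3 - <<'E'
from h import *
W=np.load('topW.npy');P=np.load('topP.npy').astype(int)
def reg(m,box,z):
    k=np.zeros(m.shape,bool);k[box[1]:box[3],box[0]:box[2]]=1
    return m&k&(W[...,2]>z[0])&(W[...,2]<z[1])
def rect(m):
    p=W[m][:,:2].astype(np.float32)*1000
    r=cv2.minAreaRect(p); return np.round(r[0],1),np.round(r[1],1),round(r[2],2),len(p),np.round(np.median(W[m][:,2])*1000,1)
R,G,B=[P[...,i] for i in range(3)]
print('block',rect(reg((B>R+40),(410,170,470,215),(.015,.035))))
print('block lo',rect(reg((B>R+40),(410,170,470,215),(-.01,.035))))
box=(215,165,325,255)
for z in [(.035,.05),(.05,.058),(.058,.0625),(.0625,.066),(.066,.073),(.08,.1),(.1,.12),(.04,.2)]:
    m=reg(B>-1,box,z)
    if m.sum()>5: print(z,rect(m))
k=W[165:255,215:325,2].ravel();k=k[~np.isnan(k)];h,e=np.histogram(k,bins=np.arange(.03,.12,.002));print([(round(a,3),int(b)) for a,b in zip(e,h) if b])
red=reg((R>150)&(G<90)&(B<90),(220,190,250,230),(.05,.2));print('red',W[red].round(4).tolist())
im=np.load('topP.npy')[165:255,215:325,::-1]; im=cv2.resize(im,None,fx=6,fy=6,interpolation=cv2.INTER_CUBIC);cv2.imwrite('pics/crop1.png',im)
print('neigh: beaker',W[165,371].round(3),'vial',W[169,391].round(3),'bottle',W[225,183].round(3))
E
```

```text
block (array([ 527.3, -324.7]), array([ 59.8, 101.9]), 9.14, 550, np.float64(24.3))
block lo (array([ 528.9, -329.8]), array([ 61.8, 112.7]), 9.42, 834, np.float64(22.5))
(0.035, 0.05) (array([481.3, 140.6]), array([160.7, 220.5]), 9.41, 1967, np.float64(46.8))
(0.05, 0.058) (array([480. , 138.9]), array([154.2, 208.6]), 9.28, 543, np.float64(51.5))
(0.058, 0.0625) (array([483.9, 140.2]), array([131.2, 205.4]), 10.5, 223, np.float64(60.9))
(0.0625, 0.066) (array([486.2, 145.3]), array([126. , 188.5]), 10.07, 768, np.float64(64.5))
(0.066, 0.073) (array([504.7, 138.3]), array([ 91.5, 166.9]), 9.27, 1177, np.float64(68.1))
(0.08, 0.1) (array([481.8, 206. ]), array([37.6, 13.9]), 4.41, 62, np.float64(96.2))
(0.1, 0.12) (array([481. , 205.6]), array([29.8,  9.6]), 1.88, 21, np.float64(111.4))
(0.04, 0.2) (array([481.2, 140.2]), array([160.3, 219.8]), 9.47, 4731, np.float64(54.3))
[(np.float64(0.03), 13), (np.float64(0.032), 5), (np.float64(0.034), 8), (np.float64(0.036), 8), (np.float64(0.038), 29), (np.float64(0.04), 52), (np.float64(0.042), 201), (np.float64(0.044), 438), (np.float64(0
[... 601 characters left out ...]
 2), (np.float64(0.104), 1), (np.float64(0.106), 2), (np.float64(0.108), 2), (np.float64(0.11), 5), (np.float64(0.112), 5), (np.float64(0.114), 4)]
red [[0.4753, 0.2068, 0.1149], [0.4751, 0.204, 0.1159], [0.4733, 0.2075, 0.1114], [0.4732, 0.2047, 0.1123], [0.473, 0.202, 0.113], [0.4709, 0.2101, 0.1106], [0.4707, 0.2073, 0.1118], [0.4701, 0.2041, 0.1149], [0.4708, 0.2024, 0.1111], [0.4714, 0.2006, 0.1073], [0.4684, 0.21, 0.1107], [0.468, 0.207, 0.1128], [0.4679, 0.2019, 0.1131], [0.4687, 0.2004, 0.108], [0.4756, 0.2222, 0.0525], [0.466, 0.2077, 0.1093], [0.4667, 0.206, 0.1048], [0.4663, 0.203, 0.1072]]
neigh: beaker [ 0.613 -0.144  0.002] vial [ 0.59  -0.193  0.041] bottle [0.425 0.33  0.155]
```

View pics/crop1.png

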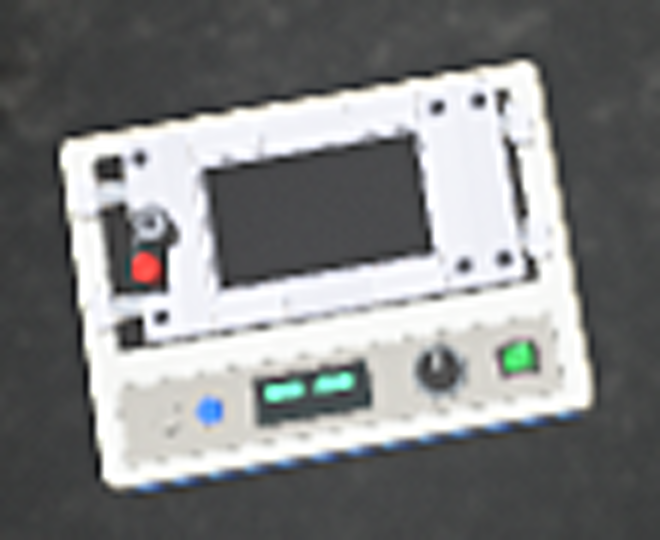

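The crop shows the dark pocket at crop (205-430, 135-285), the pillar at (150,225), and the knob in front of it at (145,268), so the keeper stands at about 1.57 rad. The broad bare rim is on the right (-y). Block and shaker both stand at a yaw of about 9.3°.

```bash
cat >> h.py <<'E'
from scipy.spatial.transform import Rotation as Ro
def obs(): 
    o=bot.get_obs();w,x,y,z=o['tool_rot'];R=Ro.from_quat([x,y,z,w]).as_matrix();return o,R
def plan(p,yaw):  # yaw deg of tool y axis in world
    o,R=obs(); d=R.T@(np.array(p)-o['eef_pos'])*100
    a=np.degrees(np.arctan2(R[1,1],R[0,1])); s=-np.radians((yaw-a+180)%360-180)
    print('row',d.round(2),round(s,3),'| yaw',a.round(2),'pos',o['eef_pos'].round(4),'F',np.round(o['contact_force'],1),'tilt',R[:,2].round(3),'q',np.round(o['q'],2))
E
python3 - <<'E'
from h import *
plan([.527,-.325,.12],9.3)
W=np.load('topW.npy');P=np.load('topP.npy').astype(int)
k=np.zeros((400,640),bool);k[185:214,246:290]=1
g=P.sum(-1)
m=k&(g<300)
p=W[m]; r=cv2.minAreaRect((p[:,:2]*1000).astype(np.float32)); print('pocket',r,m.sum(),np.median(p[:,2]))
E
```

```text
row [ 32.75 -14.88  11.06] -1.272 | yaw -63.6 pos [ 0.2999 -0.6041  0.2304] F [ 0.7  0.7 -0.4] tilt [-0.001  0.001 -1.   ] q [ 1.    0.48  0.02  1.56 -0.01  1.11 -0.08]
pocket ((503.56256103515625, 139.9740753173828), (53.67042541503906, 92.94981384277344), 9.438064575195312) 699 nan
```

```bash
python3 -m jog '[[32.75,-14.88,5,-1.272],[32.75,-14.88,5,-1.272],[32.75,-14.88,5,-1.272],[32.75,-14.88,5,-1.272],[32.75,-14.88,5,-1.272],[32.75,-14.88,5,-1.272],[32.75,-14.88,5,-1.272],[32.75,-14.88,5,-1.272],[32.75,-14.88,5,-1.272],[32.75,-14.88,5,-1.272],[32.75,-14.88,8,-1.272],[32.75,-14.88,11,-1.272],[32.75,-14.88,11,-1.272],[32.75,-14.88,11,-1.272],[32.75,-14.88,11,-1.272],[32.75,-14.88,11,-1.272]]' -1 30
python3 - <<'E'
from h import *
c,W=cam('wrist','w1')
P=c['pixels'].astype(int)
m=(P[...,2]>P[...,0]+40)&(W[...,2]>.018)&(W[...,2]<.032)
n,l,s,_=cv2.connectedComponentsWithStats(m.astype(np.uint8));i=1+s[1:,4].argmax();p=W[l==i]
print(cv2.minAreaRect((p[:,:2]*1000).astype(np.float32)),len(p),np.nanmedian(p[:,2]))
plan([.527,-.325,.005],9.3)
E
```

```text
t: 1.43
eef_pos: [0.5285, -0.3263, 0.1232]
tool_rot: [0.001, 0.648, 0.762, 0.0]
contact_force: [0.7, -0.6, -0.5]
gripper_width: 1.001
grasp_force: 0.0
((528.1504516601562, -323.7524108886719), (60.17354202270508, 100.54874420166016), 8.94333553314209) 4832 0.023680136725675177
row [ 0.18 -0.15 11.83] -0.001 | yaw 9.26 pos [ 0.5284 -0.3264  0.1233] F [-0.2  0.5 -0.2] tilt [ 0.003 -0.002 -1.   ] q [ 0.7   0.53 -0.33  1.77  0.21  0.88  0.44]
```

View pics/w1.png

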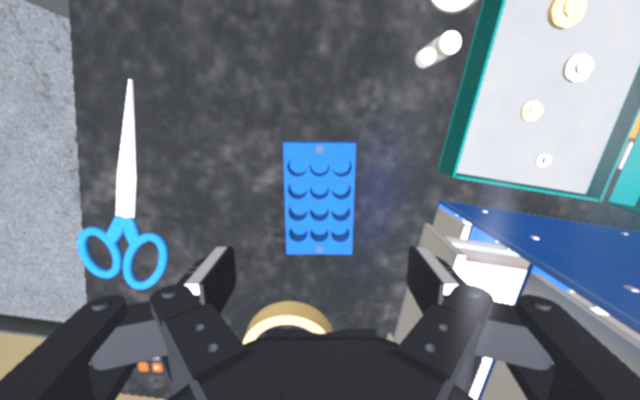

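Wrist view: the block is at (320,198), centred between the open fingers and square to them. The tape roll and scissors are clear.

```bash
python3 -m jog '[[0.2,0,3,0],[0.2,0,6,0],[0.2,0,9,0],[0.2,0,10.5,0],[0.2,0,11.5,0],[0.2,0,11.8,0],[0.2,0,11.8,0],[0.2,0,11.8,0]]' -1 30
python3 -c "
from h import *
plan([.528,-.324,.005],9.0)"
```

```text
t: 2.15
eef_pos: [0.5266, -0.3241, 0.0041]
tool_rot: [-0.0, 0.648, 0.762, -0.0]
contact_force: [-3.6, 0.1, -1.6]
gripper_width: 0.999
grasp_force: 0.0
row [-0.01  0.14 -0.09] 0.005 | yaw 9.26 pos [ 0.5266 -0.3241  0.0041] F [-3.6  0.1 -1.6] tilt [-0.001 -0.    -1.   ] q [ 0.66  0.69 -0.28  1.82  0.29  0.67  0.37]
```

```bash
python3 -m jog '[[0,0.1,-0.1,0],[0,0.1,-0.1,0],[0,0.1,-0.1,0],[0,0.1,-0.1,0],[0,0.1,-0.1,0],[0,0.1,-0.1,0],[0,0.1,-0.1,0],[0,0.1,-0.1,0],[0,0.1,-0.1,0],[0,0.1,-0.1,0]]' 1 40
python3 -m jog '[[0,0,-1,0],[0,0,-2,0],[0,0,-4,0],[0,0,-7,0],[0,0,-10,0],[0,0,-13,0],[0,0,-15,0],[0,0,-15,0],[0,0,-15,0]]'
python3 -c "
from h import *
plan([.51,.10,.15],9.4)
c,W=cam('wrist','w2')"
```

```text
t: 2.98
eef_pos: [0.5297, -0.3241, 0.0061]
tool_rot: [0.002, 0.648, 0.762, 0.0]
contact_force: [-1.1, 1.1, 5.0]
gripper_width: 0.691
grasp_force: 43.7
t: 3.73
eef_pos: [0.5288, -0.3239, 0.1562]
tool_rot: [0.002, 0.648, 0.762, 0.0]
contact_force: [-0.1, 0.1, -3.1]
gripper_width: 0.688
grasp_force: 44.5
row [42.14  4.98  0.53] -0.002 | yaw 9.28 pos [ 0.5288 -0.3239  0.1562] F [-0.1  0.1 -3.1] tilt [ 0.003 -0.002 -1.   ] q [ 0.7   0.49 -0.34  1.75  0.2   0.94  0.45]
```

View pics/w2.png

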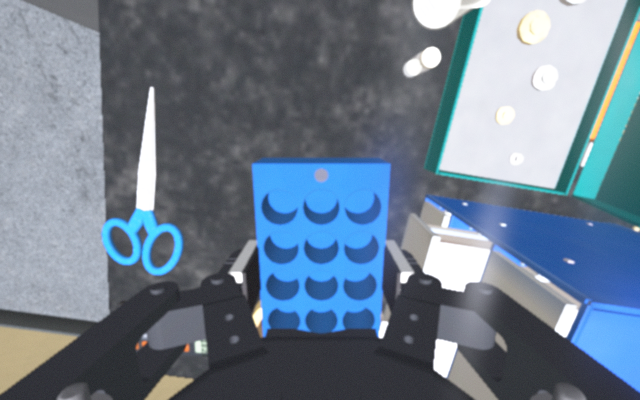

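The block is held squarely across its width and lifted off the table (top at rows 160-335).

```bash
python3 -m jog '[[4,0.6,0,0],[8,1,0,0],[12,1.5,0,0],[16,2,0,0],[20,2.5,0,0],[24,3,0,0],[28,3.5,0,0],[32,4,0,0],[36,4.4,0,0],[39,4.7,0,0],[41,4.9,0,0],[42.5,5,0,0],[42.9,5.1,0,0],[42.9,5.1,1,0],[42.9,5.1,3,0],[42.9,5.1,4.5,0],[42.9,5.1,5,0],[42.9,5.1,5,0],[42.9,5.1,5,0]]'
cat > meas.py <<'E'
from h import *
def rect(p): r=cv2.minAreaRect((p[:,:2]*1000).astype(np.float32)); return np.round(r[0],1),np.round(r[1],1),round(r[2],2),len(p)
def m(n,save=None,zb=(.085,.2)):
    c,W=cam(n,save);P=c['pixels'].astype(int);x=np.where(np.isnan(W),-9,W)
    near=(abs(x[...,0]-.5)<.13)&(abs(x[...,1]-.13)<.16)
    b=near&(P[...,2]>P[...,0]+40)&(x[...,2]>zb[0])&(x[...,2]<zb[1])
    q=near&(abs(x[...,2]-.068)<.004)&(P.min(-1)>120)
    print(n,'block',rect(W[b]),'z',np.median(W[b][:,2]).round(4)); return c,W,q
E
python3 - <<'E'
from meas import *
plan([.5096,.1076,.08],9.4)
for n in('top','wrist'):
    try: c,W,q=m(n,n+'3'); print('plat',rect(W[q]))
    except Exception as e: print(n,e)
E
```

```text
t: 5.37
eef_pos: [0.509, 0.107, 0.1038]
tool_rot: [-0.0, 0.648, 0.762, -0.001]
contact_force: [1.2, 0.5, -2.8]
gripper_width: 0.694
grasp_force: 44.4
row [0.05 0.07 2.38] -0.003 | yaw 9.21 pos [0.509  0.107  0.1038] F [ 1.2  0.5 -2.8] tilt [-0.001 -0.    -1.   ] q [ 0.05  0.43 -0.47  2.01  0.28  0.76 -0.42]
top block (array([0., 0.]), array([0., 0.]), 0.0, 0) z nan
plat (array([496.4, 188.9]), array([93., 66.]), 10.69, 404)
wrist block (array([504.9, 113.1]), array([74.8, 89.8]), 9.13, 21862) z 0.1211
plat (array([505.4, 139.7]), array([ 91.4, 166.7]), 9.33, 10028)
  return _methods._mean(a, axis=axis, dtype=dtype,
  ret = ret.dtype.type(ret / rcount)
```

View pics/wrist3.png

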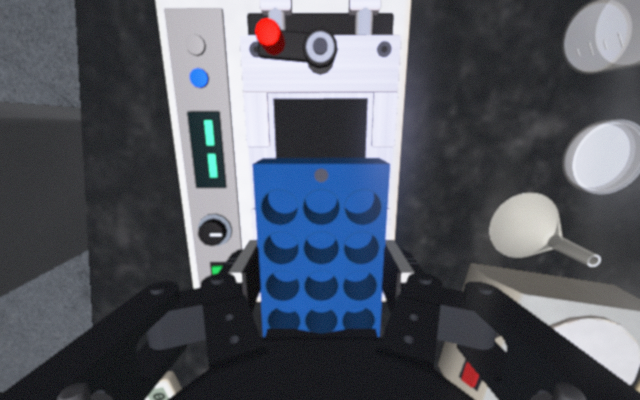

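The wrist view shows the dark pocket at (275-365, 98-158) past the block's leading edge, the keeper along shaker -x (knob (268,33), pillar (320,47)), and the block lying slightly right or left of centre. I'll compare them in the shaker axes.

```bash
cat > rel.py <<'E'
from h import *
A=np.radians(9.33);ex=np.array([np.cos(A),np.sin(A)]);ey=np.array([-np.sin(A),np.cos(A)])
O=np.array([.5051,.1417])  # pocket estimate
def rel():
    o,R=obs();t=(o['eef_pos'][:2]-O)*1000;print('TCP s',(t@ex).round(2),(t@ey).round(2),'z',(o['eef_pos'][2]*1000).round(2))
    c,W=cam('wrist');P=c['pixels'].astype(int);x=np.where(np.isnan(W),-9,W)
    sx=(x[...,:2]-O)@ex*1000;sy=(x[...,:2]-O)@ey*1000;z=x[...,2]*1000
    blue=(P[...,2]>P[...,0]+40)&(abs(sx)<50)&(sy<70)
    zt=np.median(z[blue&(z>80)]);top=blue&(abs(z-zt)<4)
    print('top z',zt.round(1),'lead y',np.percentile(sy[top],99.5).round(1))
    y1=sy[top].max()
    for a in (5,15,25,35):
        k=top&(sy>y1-a-10)&(sy<y1-a)
        print('block edges',np.percentile(sx[k],[.7,99.3]).round(1),'mid',np.percentile(sx[k],[.7,99.3]).mean().round(2))
    rim=(abs(z-68)<4)&(P.min(-1)>120)&(sy>y1+4)&(sy<55)&(abs(sx)<50)
    fl=(abs(z-64)<5)&(P.max(-1)<90)&(abs(sx)<40)&(sy<60)&(sy>y1+3)
    for k,n in((rim,'rim'),(fl,'floor')):
        print(n,k.sum(),np.percentile(sx[k],[.7,99.3]).round(1),np.percentile(sx[k],[.7,99.3]).mean().round(2),'y',np.percentile(sy[k],[1,99]).round(1),'z',np.median(z[k]).round(1))
if __name__=='__main__': rel()
E
python3 rel.py
```

```text
TCP s -0.89 -34.33 z 104.89
top z 121.5 lead y 16.8
block edges [-28.8  30.4] mid 0.8
block edges [-29.1  30.6] mid 0.72
block edges [-28.9  30.3] mid 0.71
block edges [-29.   30.9] mid 0.91
rim 4058 [-45.   45.1] 0.03 y [21.2 54.9] z 67.5
floor 4203 [-26.9  27.5] 0.29 y [20.3 47.5] z 64.1
```

```bash
python3 -m jog '[[0,-0.05,0.8,0],[0,-0.05,1.6,0],[0,-0.05,2.2,0],[0,-0.05,2.6,0],[0,-0.05,2.6,0],[0,-0.05,2.6,0],[0,-0.05,2.6,0]]'
python3 rel.py; python3 -c "
from h import *
plan([.51,.107,.075],9.33)"
```

```text
t: 6.1
eef_pos: [0.5088, 0.1081, 0.0784]
tool_rot: [0.0, 0.648, 0.762, 0.0]
contact_force: [-0.7, 0.5, -2.5]
gripper_width: 0.692
grasp_force: 44.4
TCP s -1.81 -33.75 z 78.36
top z 95.5 lead y 17.3
block edges [-29.8  29.4] mid -0.21
block edges [-30.1  29.7] mid -0.2
block edges [-29.9  29.4] mid -0.24
block edges [-29.8  29.7] mid -0.02
rim 5370 [-44.9  45.1] 0.08 y [22.  54.9] z 67.5
floor 5711 [-27.   27.4] 0.18 y [20.6 47.8] z 64.1
row [-0.13  0.09  0.35] -0.001 | yaw 9.29 pos [0.5089 0.1081 0.0785] F [ 0.2  0.6 -2.1] tilt [ 0.  0. -1.] q [ 0.03  0.47 -0.45  2.03  0.31  0.71 -0.45]
```

```bash
python3 -m jog '[[-0.1,0.03,0.15,0],[-0.1,0.03,0.25,0],[-0.1,0.03,0.25,0]]'
for i in 1; do python3 -m jog '[[0,0,0.05,0],[0,0,0.05,0],[0,0,0.05,0]]'; python3 -m jog '[[0,0,0.05,0],[0,0,0.05,0],[0,0,0.05,0]]';python3 -m jog '[[0,0,0.05,0],[0,0,0.05,0],[0,0,0.05,0]]'; done
```

```text
t: 6.4
eef_pos: [0.5091, 0.1069, 0.0757]
tool_rot: [0.0, 0.648, 0.762, -0.0]
contact_force: [-0.0, -0.1, -1.9]
gripper_width: 0.689
grasp_force: 44.4
t: 6.65
eef_pos: [0.5091, 0.107, 0.0753]
tool_rot: [0.0, 0.648, 0.762, 0.0]
contact_force: [0.4, 0.9, -2.7]
gripper_width: 0.692
grasp_force: 44.4
t: 6.9
eef_pos: [0.5091, 0.107, 0.0748]
tool_rot: [-0.0, 0.648, 0.762, -0.0]
contact_force: [1.0, -0.0, -2.8]
gripper_width: 0.69
grasp_force: 44.4
t: 7.15
eef_pos: [0.5091, 0.107, 0.0743]
tool_rot: [0.0, 0.648, 0.762, 0.0]
contact_force: [-0.5, 0.1, -2.5]
gripper_width: 0.691
grasp_force: 44.5
```

```bash
python3 -m jog '[[0,0,0.05,0],[0,0,0.05,0],[0,0,0.05,0]]' | egrep 'eef|cont'; python3 -m jog '[[0,0,0.05,0],[0,0,0.05,0],[0,0,0.05,0]]'| egrep 'eef|cont'
```

```text
eef_pos: [0.5092, 0.1071, 0.0741]
contact_force: [-1.8, -1.0, 3.2]
eef_pos: [0.5092, 0.1072, 0.0739]
contact_force: [-2.9, 0.5, 7.7]
```

```bash
python3 -m jog '[[0,0,0.03,0],[0,0,0.03,0],[0,0,0.03,0]]'| egrep 'eef|cont'; python3 -c "
from h import *
print(np.round(bot.get_obs()['torque'],2))"
```

```text
eef_pos: [0.5092, 0.1072, 0.0739]
contact_force: [-3.7, -0.9, 8.9]
[-0.31  0.7  -0.06]
```

```bash
python3 -m jog '[[0,0,-0.04,0],[0.1,0,-0.04,0],[0.3,0,-0.04,0],[0.5,0,-0.04,0],[0.7,0,-0.04,0],[0.9,0,-0.04,0],[1.1,0,-0.04,0],[1.3,0,-0.04,0],[1.5,0,-0.04,0],[1.5,0,-0.04,0]]'| egrep 'eef|cont'; python3 rel.py
```

```text
eef_pos: [0.5071, 0.1223, 0.0737]
contact_force: [-0.4, -1.4, 5.4]
TCP s -1.14 -19.43 z 73.66
top z 90.7 lead y 31.6
block edges [-29.1  30.1] mid 0.49
block edges [-29.5  30.3] mid 0.44
block edges [-29.3  30.1] mid 0.39
block edges [-29.2  30.4] mid 0.61
rim 3575 [-44.8  45. ] 0.07 y [36.1 55. ] z 67.5
floor 2753 [-27.   26.7] -0.17 y [34.8 47.9] z 64.1
```

```bash
python3 -m jog '[[0.2,-0.03,0,0],[0.4,-0.04,0,0],[0.6,-0.04,0,0],[0.8,-0.04,0,0],[1.0,-0.04,0,0],[1.2,-0.04,0,0],[1.4,-0.04,0,0],[1.4,-0.04,0,0]]'| egrep 'eef|cont'; 
python3 -m jog '[[0.1,0,0,0],[0.1,0,0,0]]'| egrep 'eef|cont'
python3 -m jog '[[0.1,0,0,0],[0.1,0,0,0]]'| egrep 'eef|cont'
python3 rel.py
```

```text
eef_pos: [0.5038, 0.1364, 0.0734]
contact_force: [-0.3, -0.7, 5.0]
eef_pos: [0.5037, 0.1369, 0.0734]
contact_force: [-0.4, -1.2, 4.3]
eef_pos: [0.5036, 0.1377, 0.0733]
contact_force: [-0.0, -1.8, 4.7]
TCP s -2.16 -3.73 z 73.33
top z 90.3 lead y 47.3
block edges [-30.2  29.1] mid -0.54
block edges [-30.4  29.3] mid -0.54
block edges [-30.2  29.1] mid -0.58
block edges [-30.2  29.3] mid -0.42
rim 1246 [-44.5  44.5] -0.01 y [51.7 54.9] z 67.6Traceback (most recent call last):
  File "rel.py", line 19, in <module>
    if __name__=='__main__': rel()
                             ~~~^^
  File "rel.py", line 18, in rel
    print(n,k.sum(),np.percentile(sx[k],[.7,99.3]).round(1),np.percentile(sx[k],[.7,99.3]).mean().round(2),'y',np.percentile(sy[k],[1,99]).round(1),'z',np.median(z[k]).round(1))
                    ~~~~~~~~~~~~~^^^^^^^^^^^^^^^^^
    return _quantile_unchecked(
        a, q, axis, out, overwrite_input, method, keepdims, weights)
    return _ureduce(a,
                    func=_quantile_ureduce_func,
    ...<5 lines>...
                    overwrite_input=overwrite_input,
                    method=method)
    r = func(a, **kwargs)
    result = _quantile(arr,
                       quantiles=q,
    ...<2 lines>...
                       out=out,
                       weights=wgt)
    slices_having_nans = np.isnan(arr[-1, ...])
                                  ~~~^^^^^^^^^
IndexError: index -1 is out of bounds for axis 0 with size 0
```

```bash
for i in 1; do
python3 -m jog '[[0.1,0.05,0,0],[0.1,0.05,0,0]]'| egrep 'eef|cont'
python3 -m jog '[[0.1,0,0,0],[0.1,0,0,0]]'| egrep 'eef|cont'
python3 -m jog '[[0.05,0,0.03,0],[0.05,0,0.03,0]]'| egrep 'eef|cont'; done
```

```text
eef_pos: [0.5038, 0.1386, 0.0733]
contact_force: [0.4, -1.9, 3.5]
eef_pos: [0.5031, 0.1403, 0.0729]
contact_force: [-0.1, 0.2, -3.1]
eef_pos: [0.5031, 0.1406, 0.0725]
contact_force: [0.4, -0.7, -2.1]
```

The support force vanished, so the block has come off the rim. I'll lower it into the pocket.

```bash
for i in 1; do
python3 -m jog '[[0,0,0.1,0],[0,0,0.1,0]]'| egrep 'eef|cont'
python3 -m jog '[[0,0,0.08,0],[0,0,0.08,0]]'| egrep 'eef|cont'
python3 -m jog '[[0,0,0.05,0],[0,0,0.05,0]]'| egrep 'eef|cont';done
```

```text
eef_pos: [0.5035, 0.1402, 0.0717]
contact_force: [-0.1, -0.7, -2.2]
eef_pos: [0.5037, 0.14, 0.0711]
contact_force: [-0.3, 0.0, -3.6]
eef_pos: [0.5038, 0.1401, 0.0707]
contact_force: [-0.6, 0.2, -2.1]
```

```bash
for i in 1; do
python3 -m jog '[[0,0,0.04,0],[0,0,0.04,0]]'| egrep 'eef|cont'
python3 -m jog '[[0,0,0.04,0],[0,0,0.04,0]]'| egrep 'eef|cont';done
```

```text
eef_pos: [0.5038, 0.1401, 0.0704]
contact_force: [-0.0, 0.0, -3.5]
eef_pos: [0.5039, 0.1401, 0.0702]
contact_force: [-0.3, -0.2, -0.4]
```

```bash
python3 -m jog '[[0,0,0,0],[0,0,0,0],[0,0,0,0],[0,0,0,0],[0,0,0,0],[0,0,-0.5,0],[0,0,-1.5,0],[0,0,-4,0],[0,0,-8,0],[-4,0,-12,0],[-8,0,-14,0],[-8,0,-14,0],[-8,0,-14,0]]' -0.9
python3 - <<'E'
from meas import *
c,W=cam('wrist','w5');P=c['pixels'].astype(int);x=np.where(np.isnan(W),-9,W)
b=(P[...,2]>P[...,0]+40)&(abs(x[...,2]-.088)<.008)&(abs(x[...,0]-.505)<.08)&(abs(x[...,1]-.14)<.08)
p=W[b];print(rect(p));A=np.c_[p[:,:2]-p[:,:2].mean(0),np.ones(len(p))];s=np.linalg.lstsq(A,p[:,2],rcond=None)[0];print('slope,z',s.round(4))
r=(abs(x[...,2]-.068)<.004)&(P.min(-1)>120)&(abs(x[...,0]-.505)<.08)&(abs(x[...,1]-.14)<.1)
p=W[r];print('plat',rect(p));A=np.c_[p[:,:2]-p[:,:2].mean(0),np.ones(len(p))];print(np.linalg.lstsq(A,p[:,2],rcond=None)[0].round(4))
red=(P[...,0]>150)&(P[...,1]<80)&(P[...,2]<80)&(abs(x[...,2]-.112)<.008)&(abs(x[...,1]-.2)<.06);print('knob',np.median(W[red],0),red.sum())
plan([.5,.1,.1],9.33)
E
```

```text
t: 12.25
eef_pos: [0.5191, 0.0568, 0.2136]
tool_rot: [0.003, 0.65, 0.76, 0.001]
contact_force: [-0.7, -0.8, -0.2]
gripper_width: 0.951
grasp_force: 0.0
(array([505.2, 141. ]), array([ 60.1, 100.1]), 9.28, 4912)
slope,z [ 0.0024 -0.003   0.0874]
plat (array([505.6, 139.2]), array([ 91.3, 167.2]), 9.29, 7742)
[ 0.0012 -0.0013  0.0675]
knob [0.47283676 0.20515022 0.11240733] 97
row [ 4.32 -1.16 11.2 ] -0.005 | yaw 9.04 pos [0.5178 0.0592 0.2121] F [-0.1  1.   0.1] tilt [ 0.004 -0.    -1.   ] q [ 0.18  0.28 -0.49  1.92  0.16  0.98 -0.23]
```

View pics/w5.png

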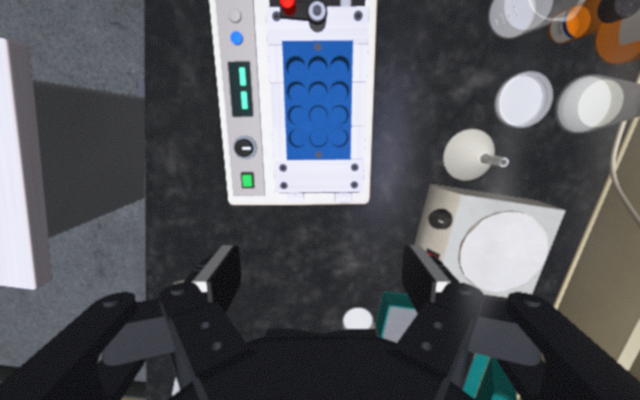

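The block lies home and level: its top is 20 mm above the rim, the slope is about 0, and it is centred in the pocket. The picture shows it filling the pocket at (283-352, 40-160) with the keeper still forward (knob (288,3)).

```bash
python3 - <<'E'
from h import *
plan([.4438,.2208,.21],-35.7); plan([.4438,.2208,.102],-35.7)
W=np.load('topW.npy')
x=np.where(np.isnan(W),-9,W);k=(np.hypot(x[...,0]-.494,x[...,1]-.2085)<.009);print(np.sort(x[k][:,2]).round(3))
k=(np.hypot(x[...,0]-.445,x[...,1]-.223)<.07)&(x[...,2]>.1);print('obst',x[k].round(3)[:12].tolist())
E
```

```text
row [17.12 -4.77  0.18] 0.781 | yaw 9.04 pos [0.5178 0.0592 0.2121] F [-0.1  1.   0.1] tilt [ 0.004 -0.    -1.   ] q [ 0.18  0.28 -0.49  1.92  0.16  0.98 -0.23]
row [17.13 -4.81 10.98] 0.781 | yaw 9.04 pos [0.5178 0.0592 0.2121] F [-0.1  1.   0.1] tilt [ 0.004 -0.    -1.   ] q [ 0.18  0.28 -0.49  1.92  0.16  0.98 -0.23]
[0.065 0.071 0.071 0.073 0.075 0.081 0.084 0.084 0.093 0.094 0.095 0.095
 0.096 0.096 0.096 0.096 0.096 0.096 0.096 0.097 0.097 0.097 0.097 0.097
 0.098 0.098 0.098 0.098 0.099 0.099 0.099 0.099 0.099 0.099 0.099 0.099
 0.1   0.1   0.102]
obst [[0.496, 0.21, 0.102], [0.491, 0.205, 0.1], [0.475, 0.207, 0.115], [0.475, 0.204, 0.116], [0.473, 0.21, 0.112], [0.473, 0.207, 0.111], [0.473, 0.205, 0.112], [0.473, 0.202, 0.113], [0.471, 0.21, 0.111], [0.471, 0.207, 0.112], [0.47, 0.204, 0.115], [0.471, 0.202, 0.111]]
```

```bash
python3 -m jog '[[4,-1,0,0.12],[8,-2,0,0.24],[11,-3,0,0.36],[14,-4,0,0.48],[16,-4.5,0,0.6],[17.1,-4.8,0,0.7],[17.1,-4.8,0,0.78],[17.1,-4.8,0,0.78],[17.1,-4.8,2,0.78],[17.1,-4.8,4,0.78],[17.1,-4.8,5,0.78],[17.1,-4.8,5,0.78],[17.1,-4.8,5,0.78]]' 1 20
python3 - <<'E'
from h import *
plan([.4438,.2208,.103],-35.7)
c,W=cam('wrist');P=c['pixels'].astype(int);x=np.where(np.isnan(W),-9,W)
red=(P[...,0]>150)&(P[...,1]<80)&(P[...,2]<80)&(abs(x[...,2]-.112)<.008)&(abs(x[...,1]-.2)<.06);print('knob',np.median(W[red],0),red.sum())
E
```

```text
t: 13.38
eef_pos: [0.4413, 0.2222, 0.1598]
tool_rot: [-0.0, 0.888, 0.459, -0.001]
contact_force: [-0.4, -0.4, 1.1]
gripper_width: 0.002
grasp_force: 0.0
row [0.04 0.29 5.68] 0.006 | yaw -35.33 pos [0.4413 0.2222 0.1598] F [-0.4 -0.4  1.1] tilt [-0.001 -0.    -1.   ] q [-0.2   0.31 -0.46  2.03  0.18  0.85 -1.38]
knob [0.46896905 0.21163216 0.11150308] 12
```

```bash
python3 -m jog '[[0,0.1,2,0],[0,0.1,4,0],[0,0.1,5.2,0],[0,0.1,5.6,0],[0,0.1,5.6,0],[0,0.1,5.6,0]]' | egrep 'eef|cont'
python3 -m jog '[[0,0.2,0,0],[0,0.4,0,0],[0,0.6,0,0],[0,0.8,0,0],[0,0.8,0,0]]'| egrep 'eef|cont'
python3 -m jog '[[0,0.2,0,0],[0,0.4,0,0],[0,0.6,0,0],[0,0.8,0,0],[0,0.8,0,0]]'| egrep 'eef|cont'
python3 - <<'E'
from h import *
c,W=cam('wrist','w6');P=c['pixels'].astype(int);x=np.where(np.isnan(W),-9,W)
red=(P[...,0]>150)&(P[...,1]<80)&(P[...,2]<80)&(abs(x[...,2]-.105)<.02)&(abs(x[...,1]-.2)<.06);print('knob',np.median(W[red],0),red.sum())
plan([.4803-.0017,.1981-.0024,.103],-35.7)
E
```

```text
eef_pos: [0.4432, 0.2221, 0.105]
contact_force: [0.5, -0.5, -0.3]
eef_pos: [0.4497, 0.2166, 0.1043]
contact_force: [-0.3, -0.0, 0.7]
eef_pos: [0.4545, 0.2123, 0.1037]
contact_force: [-3.9, 0.4, 2.0]
knob [0.47335349 0.20759677 0.11264855] 261
row [0.04 2.93 0.06] 0.006 | yaw -35.38 pos [0.4545 0.2124 0.1037] F [-5.2  0.8  1.7] tilt [-0.002 -0.    -1.   ] q [-0.21  0.4  -0.42  2.05  0.24  0.74 -1.4 ]
```

View pics/w6.png

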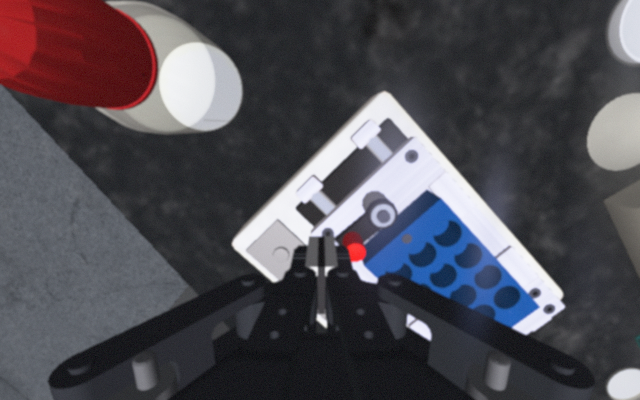

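The wrist view shows the closed fingertip (320,240) against the red knob (355,250), with the hub at (381,215). The wash bottle is well clear.

```bash
python3 -m jog '[[0,0.1,0,0],[0,0.2,0,0],[0,0.3,0,0],[0,0.3,0,0]]'| egrep 'eef|cont'
python3 -m jog '[[0,0.1,0,0],[0,0.2,0,0],[0,0.3,0,0],[0,0.3,0,0]]'| egrep 'eef|cont'
python3 - <<'E'
from h import *
c,W=cam('wrist');P=c['pixels'].astype(int);x=np.where(np.isnan(W),-9,W)
red=(P[...,0]>150)&(P[...,1]<80)&(P[...,2]<80)&(abs(x[...,2]-.105)<.02)&(abs(x[...,1]-.2)<.06);print('knob',np.median(W[red],0),red.sum())
E
```

```text
eef_pos: [0.455, 0.2106, 0.1034]
contact_force: [-10.8, 1.0, 5.7]
eef_pos: [0.4556, 0.2084, 0.1032]
contact_force: [-15.7, -0.2, 9.0]
knob [0.47423135 0.20437507 0.1124973 ] 249
```

Friction makes the push too radial. I'll back off, turn the finger face square to the knob's path and follow the arc.

```bash
python3 -m jog '[[0,-0.5,-0.1,0],[0,-1.2,-0.1,0],[0,-1.8,-0.1,0],[0,-1.8,-0.1,0]]'| egrep 'eef|cont'
cat > arc.py <<'E'
from h import *
A=np.radians(9.33);ex=np.array([np.cos(A),np.sin(A)]);ey=np.array([-np.sin(A),np.cos(A)])
C=np.array([.4929,.2081])
def fc(th,d,lat=0):
    r=-np.sin(th)*ex-np.cos(th)*ey;n=np.cos(th)*ex-np.sin(th)*ey
    return C+.022*r-d*n, np.degrees(np.arctan2(n[1],n[0]))
def rows(ths,d,z=.1035):
    for t in ths:
        p,y=fc(t,d); print(round(t,2),end=' '); plan([*p,z],y)
if __name__=='__main__':
    c,W=cam('wrist');P=c['pixels'].astype(int);x=np.where(np.isnan(W),-9,W)
    red=(P[...,0]>150)&(P[...,1]<80)&(P[...,2]<80)&(abs(x[...,2]-.105)<.02)&(abs(x[...,1]-.2)<.06)
    q=(np.median(W[red],0)[:2]-[.4942,.2088]);print('knob',np.median(W[red],0).round(4),red.sum(),'th',np.arctan2(-q@ex,-q@ey).round(2),np.hypot(*q).round(4))
E
python3 - <<'E'
from arc import *
rows([1.57],.026)
E
python3 arc.py
```

```text
eef_pos: [0.4454, 0.2203, 0.1052]
contact_force: [-0.7, -1.0, -1.0]
1.57 row [2.05 1.19 0.17] 0.791 | yaw -35.32 pos [0.4454 0.2203 0.1052] F [-0.7 -1.  -1. ] tilt [ 0.001  0.001 -1.   ] q [-0.23  0.39 -0.43  2.06  0.24  0.73 -1.42]
knob [0.4734 0.2049 0.1126] 268 th 1.55 0.0211
```

```bash
python3 -m jog '[[0.7,0,0.1,0.1],[1.4,0,0.1,0.2],[2.05,0,0.1,0.32],[2.05,0.2,0.1,0.44],[2.05,0.5,0.1,0.56],[2.05,0.8,0.1,0.68],[2.05,1.1,0.1,0.79],[2.05,1.1,0.1,0.79],[2.05,1.1,0.1,0.79]]'| egrep 'eef|cont'
python3 - <<'E'
from arc import *
rows([1.57],.0195)
rows([1.45,1.33,1.21,1.09,.97,.85],.0185)
E
```

```text
eef_pos: [0.4671, 0.2295, 0.104]
contact_force: [-0.3, 0.4, 0.1]
1.57 row [-0.01  0.58  0.05] 0.002 | yaw -80.51 pos [0.4671 0.2295 0.104 ] F [-0.3  0.4  0.1] tilt [ 0.001 -0.    -1.   ] q [-0.38  0.4  -0.24  2.02  0.14  0.73 -2.11]
1.45 row [-0.21  0.96  0.05] -0.118 | yaw -80.51 pos [0.4671 0.2295 0.104 ] F [-0.3  0.4  0.1] tilt [ 0.001 -0.    -1.   ] q [-0.38  0.4  -0.24  2.02  0.14  0.73 -2.11]
1.33 row [-0.39  1.25  0.05] -0.238 | yaw -80.51 pos [0.4671 0.2295 0.104 ] F [-0.3  0.4  0.1] tilt [ 0.001 -0.    -1.   ] q [-0.38  0.4  -0.24  2.02  0.14  0.73 -2.11]
1.21 row [-0.52  1.57  0.05] -0.358 | yaw -80.51 pos [0.4671 0.2295 0.104 ] F [-0.3  0.4  0.1] tilt [ 0.001 -0.    -1.   ] q [-0.38  0.4  -0.24  2.02  0.14  0.73 -2.11]
1.09 row [-0.62  1.9   0.05] -0.478 | yaw -80.51 pos [0.4671 0.2295 0.104 ] F [-0.3  0.4  0.1] tilt [ 0.001 -0.    -1.   ] q [-0.38  0.4  -0.24  2.02  0.14  0.73 -2.11]
0.97 row [-0.67  2.24  0.05] -0.598 | yaw -80.51 pos [0.4671 0.2295 0.104 ] F [-0.3  0.4  0.1] tilt [ 0.001 -0.    -1.   ] q [-0.38  0.4  -0.24  2.02  0.14  0.73 -2.11]
0.85 row [-0.69  2.59  0.05] -0.718 | yaw -80.51 pos [0.4671 0.2295 0.104 ] F [-0.3  0.4  0.1] tilt [ 0.001 -0.    -1.   ] q [-0.38  0.4  -0.24  2.02  0.14  0.73 -2.11]
```

```bash
python3 -m jog '[[0,0.3,0,0],[0,0.58,0,0],[-0.1,0.8,0,-0.06],[-0.21,0.96,0,-0.12],[-0.21,0.96,0,-0.12]]'| egrep 'eef|cont'
python3 arc.py
python3 - <<'E'
from arc import *
rows([1.33,1.21,1.09,.97,.85],.0185)
E
```

```text
eef_pos: [0.4662, 0.2193, 0.104]
contact_force: [0.5, 0.2, 0.1]
knob [0.4744 0.2036 0.1125] 228 th 1.48 0.0205
1.33 row [-0.17  0.26  0.05] -0.121 | yaw -73.82 pos [0.4663 0.2195 0.104 ] F [0.5 0.7 0.3] tilt [ 0.  0. -1.] q [-0.34  0.4  -0.27  2.03  0.15  0.73 -1.99]
1.21 row [-0.34  0.56  0.05] -0.241 | yaw -73.82 pos [0.4663 0.2195 0.104 ] F [0.5 0.7 0.3] tilt [ 0.  0. -1.] q [-0.34  0.4  -0.27  2.03  0.15  0.73 -1.99]
1.09 row [-0.47  0.88  0.05] -0.361 | yaw -73.82 pos [0.4663 0.2195 0.104 ] F [0.5 0.7 0.3] tilt [ 0.  0. -1.] q [-0.34  0.4  -0.27  2.03  0.15  0.73 -1.99]
0.97 row [-0.57  1.21  0.05] -0.481 | yaw -73.82 pos [0.4663 0.2195 0.104 ] F [0.5 0.7 0.3] tilt [ 0.  0. -1.] q [-0.34  0.4  -0.27  2.03  0.15  0.73 -1.99]
0.85 row [-0.62  1.55  0.05] -0.601 | yaw -73.82 pos [0.4663 0.2195 0.104 ] F [0.5 0.7 0.3] tilt [ 0.  0. -1.] q [-0.34  0.4  -0.27  2.03  0.15  0.73 -1.99]
```

```bash
python3 -m jog '[[-0.09,0.13,0,-0.06],[-0.17,0.26,0,-0.12],[-0.26,0.41,0,-0.18],[-0.34,0.56,0,-0.24],[-0.41,0.72,0,-0.3],[-0.47,0.88,0,-0.36],[-0.47,0.88,0,-0.36]]'| egrep 'eef|cont'
python3 arc.py
python3 - <<'E'
from arc import *
rows([.97,.85,.73,.61],.0185)
E
```

```text
eef_pos: [0.4638, 0.2101, 0.104]
contact_force: [-0.6, 1.1, 0.2]
knob [0.4773 0.1977 0.1126] 215 th 1.15 0.0202
0.97 row [-0.21  0.34  0.05] -0.123 | yaw -53.28 pos [0.4639 0.2102 0.104 ] F [-1.1  0.9  0.1] tilt [-0.  0. -1.] q [-0.26  0.4  -0.35  2.04  0.2   0.73 -1.66]
0.85 row [-0.38  0.64  0.05] -0.243 | yaw -53.28 pos [0.4639 0.2102 0.104 ] F [-1.1  0.9  0.1] tilt [-0.  0. -1.] q [-0.26  0.4  -0.35  2.04  0.2   0.73 -1.66]
0.73 row [-0.51  0.96  0.05] -0.363 | yaw -53.28 pos [0.4639 0.2102 0.104 ] F [-1.1  0.9  0.1] tilt [-0.  0. -1.] q [-0.26  0.4  -0.35  2.04  0.2   0.73 -1.66]
0.61 row [-0.6   1.29  0.05] -0.483 | yaw -53.28 pos [0.4639 0.2102 0.104 ] F [-1.1  0.9  0.1] tilt [-0.  0. -1.] q [-0.26  0.4  -0.35  2.04  0.2   0.73 -1.66]
```

Works smoothly with about 1.5 N. I'll continue.

```bash
python3 -m jog '[[-0.11,0.17,0,-0.06],[-0.21,0.34,0,-0.12],[-0.3,0.49,0,-0.18],[-0.38,0.64,0,-0.24],[-0.45,0.8,0,-0.3],[-0.51,0.96,0,-0.36],[-0.56,1.12,0,-0.42],[-0.6,1.29,0,-0.48],[-0.6,1.29,0,-0.48]]'| egrep 'eef|cont'
python3 arc.py
python3 - <<'E'
from arc import *
rows([.49,.37,.25,.13],.0185)
E
```

```text
eef_pos: [0.4668, 0.1958, 0.1039]
contact_force: [-1.2, -0.3, -0.2]
knob [0.4852 0.1905 0.1126] 226 th 0.62 0.0204
0.49 row [-0.19  0.25  0.04] -0.124 | yaw -25.86 pos [0.4669 0.196  0.1039] F [-1.7 -0.3 -0.7] tilt [-0. -0. -1.] q [-0.15  0.41 -0.45  2.04  0.26  0.75 -1.21]
0.37 row [-0.36  0.55  0.04] -0.244 | yaw -25.86 pos [0.4669 0.196  0.1039] F [-1.7 -0.3 -0.7] tilt [-0. -0. -1.] q [-0.15  0.41 -0.45  2.04  0.26  0.75 -1.21]
0.25 row [-0.49  0.87  0.04] -0.364 | yaw -25.86 pos [0.4669 0.196  0.1039] F [-1.7 -0.3 -0.7] tilt [-0. -0. -1.] q [-0.15  0.41 -0.45  2.04  0.26  0.75 -1.21]
0.13 row [-0.58  1.2   0.04] -0.484 | yaw -25.86 pos [0.4669 0.196  0.1039] F [-1.7 -0.3 -0.7] tilt [-0. -0. -1.] q [-0.15  0.41 -0.45  2.04  0.26  0.75 -1.21]
```

```bash
python3 -m jog '[[-0.1,0.12,0,-0.06],[-0.19,0.25,0,-0.12],[-0.28,0.4,0,-0.18],[-0.36,0.55,0,-0.24],[-0.43,0.71,0,-0.3],[-0.49,0.87,0,-0.36],[-0.54,1.03,0,-0.42],[-0.58,1.2,0,-0.48],[-0.58,1.2,0,-0.48]]'| egrep 'eef|cont'
python3 arc.py
python3 - <<'E'
from arc import *
rows([.06,0],.0185)
E
```

```text
eef_pos: [0.4753, 0.1853, 0.1039]
contact_force: [-1.9, -0.5, 1.0]
knob [0.495  0.1886 0.1125] 248 th 0.12 0.0203
0.06 row [-0.12  0.15  0.04] -0.075 | yaw 1.61 pos [0.4752 0.1855 0.1039] F [-1.   0.6  0.9] tilt [-0. -0. -1.] q [-0.04  0.44 -0.56  2.03  0.33  0.77 -0.77]
0 row [-0.21  0.29  0.04] -0.135 | yaw 1.61 pos [0.4752 0.1855 0.1039] F [-1.   0.6  0.9] tilt [-0. -0. -1.] q [-0.04  0.44 -0.56  2.03  0.33  0.77 -0.77]
```

```bash
python3 -m jog '[[-0.06,0.08,0,-0.04],[-0.12,0.15,0,-0.075],[-0.16,0.22,0,-0.105],[-0.21,0.29,0,-0.135],[-0.21,0.29,0,-0.135]]'| egrep 'eef|cont'
python3 -m jog '[[0,0.05,0,0],[0,0.05,0,0]]'| egrep 'eef|cont'
python3 -m jog '[[0,0.04,0,0],[0,0.04,0,0]]'| egrep 'eef|cont'
python3 arc.py
```

```text
eef_pos: [0.4781, 0.1833, 0.1039]
contact_force: [-1.3, -1.5, 0.7]
eef_pos: [0.4786, 0.1834, 0.1039]
contact_force: [-2.4, -1.9, 0.9]
eef_pos: [0.4791, 0.1835, 0.1039]
contact_force: [-2.1, -2.6, 0.7]
knob [0.4984 0.189  0.1126] 238 th -0.05 0.0202
```

```bash
python3 -m jog '[[0,0.05,0,0],[0,0.05,0,0]]'| egrep 'eef|cont'
python3 -m jog '[[0,0.05,0,0],[0,0.05,0,0]]'| egrep 'eef|cont'
python3 -m jog '[[0,0.04,0,0],[0,0.04,0,0]]'| egrep 'eef|cont'
```

```text
eef_pos: [0.4793, 0.1835, 0.1038]
contact_force: [-2.9, -2.2, 1.7]
eef_pos: [0.4794, 0.1835, 0.1037]
contact_force: [-3.8, -3.0, 2.4]
eef_pos: [0.4795, 0.1835, 0.1037]
contact_force: [-5.4, -3.3, 2.6]
```

Motion has stalled while the force rises, so the keeper is at its stop. I'll retreat and check.

```bash
python3 -m jog '[[0,0.03,0,0],[0,0.03,0,0],[0,-0.3,0,0],[0,-1,0,0],[0,-1.5,-1,0],[0,-1.5,-5,0],[-4,-1.5,-9,0],[-8,-1.5,-12,0],[-12,-1.5,-13,0],[-14,-1.5,-13,0],[-14,-1.5,-13,0],[-14,-1.5,-13,0],[-14,-1.5,-13,0],[-14,-1.5,-13,0]]'
python3 - <<'E'
from meas import *
c,W=cam('wrist','w7');P=c['pixels'].astype(int);x=np.where(np.isnan(W),-9,W)
b=(P[...,2]>P[...,0]+40)&(abs(x[...,2]-.088)<.008)&(abs(x[...,0]-.505)<.08)&(abs(x[...,1]-.14)<.08)
p=W[b];print(rect(p));A=np.c_[p[:,:2]-p[:,:2].mean(0),np.ones(len(p))];print('slope,z',np.linalg.lstsq(A,p[:,2],rcond=None)[0].round(4))
r=(abs(x[...,2]-.068)<.004)&(P.min(-1)>120)&(abs(x[...,0]-.505)<.08)&(abs(x[...,1]-.14)<.1)
print('plat z',np.median(W[r][:,2]),rect(W[r]))
import os; os.system('python3 arc.py')
E
```

```text
t: 21.83
eef_pos: [0.4886, 0.0452, 0.2341]
tool_rot: [-0.0, 0.645, 0.764, 0.0]
contact_force: [-0.4, -0.0, 0.2]
gripper_width: -0.002
grasp_force: 0.0
knob [0.4973 0.1872 0.1123] 143 th 0.02 0.0218
(array([505.3, 141.1]), array([ 60.2, 100.3]), 9.21, 4217)
slope,z [-0.0042 -0.0027  0.0874]
plat z 0.06768349004642285 (array([505.5, 139.3]), array([ 91. , 167.4]), 9.36, 6990)
```

View pics/w7.png

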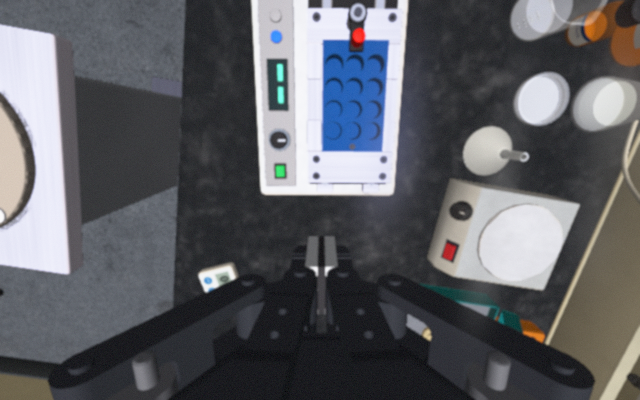

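The keeper's arm lies straight over the block's end: hub at (358,12), knob at (358,36), θ≈0.02, which is within measuring noise of the stop. The block is still home and level, and the robot is clear.

```bash
python3 -c "
from station import bot
print(bot.hand_in())"
```

```text
the job is handed in; nothing more can be done
None
```

The vial block is home and level in the shaker's pocket, the keeper is swung over it to its stop (camera reads within about 0.02 rad), and the job was handed in with the robot clear at about 22 s; the first keeper push reached about 18 N before I backed off and finished it with about 6 N or less.

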